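Seat the power module and hold the service flap open for inspection

ROBOT

A 7-joint arm with a two-finger parallel gripper is mounted at the origin on the work surface. World frame = base frame: x ahead of the robot, y to its left, z up, the work surface at z = 0. Lengths are in m, angles in rad, forces in N, time in s.
With the tool pointing down it reaches from about 0.4 to 0.875 m from the base axis. Payload 19.3 kg.
Tool frame: the origin (TCP) lies between the finger pads; the fingertips stand 19 mm ahead of it and the grasp point (between the pads) is the TCP; z points along the fingers, y is the direction in which the jaws open and shut (so a half turn about z gives the same grasp; the last joint's range is limited). The gripper opens to 85 mm and grips with 20 to 120 N. Pads are 22 mm wide; open, the fingers measure 114 mm over their backs; the gripper's body (76 mm by 85 mm) begins 54 mm behind the grasp point. The pads swing forward as they close: fully open they stand 13 mm farther back than shut.
Start: joints at [1.142, 0.521, -0.036, 1.599, 0.021, 1.021, -0.113], TCP at [0.219, -0.585, 0.25] pointing down, gripper open.
Joint ranges: [-2.91, 2.91], [-0.3, 2.13], [-1.5, 1.42], [0.17, 2.43], [-1.26, 4.41], [0.16, 1.93], [-2.52, 2.52]. Speed limits (rad/s): [1.89, 1.89, 2.39, 2.39, 3.01, 3.01, 3.01].

INTERFACE

Orientations are given as [roll, pitch, yaw] about the fixed x, y, z axes, in that order (R = Rz(yaw) Ry(pitch) Rx(roll)).
In Python, from workcell import status, imaging, bot gives the robot as it stands.
- The arm moves only by the shell command python3 -m handwheel 'ROWS' [FORCE]. ROWS is JSON, a list of rows, each an object with "offset": the shift along the tool's x, y, z in mm, a list of three; "rot": the turn, a rotation vector about the tool's x, y, z in degrees, a list of three; "claw": the opening, from -1 (shut) to 1 (fully open). A call has 1 to 12 rows; each row shifts and turns the commanded pose from where the row before left it, along the tool's axes as they then stand; what a row does not reach is not made up. A row lasts 1/10 s, in which the tool goes at most 50 mm and 8.59 degrees, less where a joint would pass 70% of its speed; a pose out of reach is approached as far as the arm can. A call is refused whole if a number of a shift passes 50 or a number of a turn 8.59, either way. A call with a gripper value outside its range is refused whole. The fingers move at their own pace and stop on an object; FORCE is the grip in N (left out, the last holds). Time passes only in rows, so rows that do not move let the fingers close. It gives the time, the measured TCP pose, the force and the opening at its end, in the units of the state.
- status.observe(): the state, without advancing time (a new reading comes with each control period).
- imaging.grab_frame(name): name is "scene" or "top"; returns a dict with "color" (480x640x3 uint8, red, green, blue), "range_z" (480x640 float32, m along the optical axis (not along the pixel's ray), 0 where there is no reading), "fx", "fy", "cx", "cy" (pixels), "camera_from_world" (4x4, takes a point from world to camera coordinates). Camera axes: x right, y down, z forward; pixel columns grow to the right and rows downward; lengths in m; the calibration is good to about 2 mm. A picture is of the moment at which its call begins.
- bot.job_done(): hands the job in, once; it reports no verdict.
Trained networks look in the newest picture that a camera, given by its name, has taken for a name from the list of things; names that differ only in an ending like _2 or _b are one class to them, and where a whole thing is asked for, a point or a joint stands for the part that bears it (a point fixed in the world has none). Each returns a list of dicts, best first, with "conf" (0 to 1); they miss things now and then, are a little off and sometimes report something else, mostly with a low value. They report only what shows in the picture. A call takes as long as a camera call.
- imaging.regions_of(thing, camera): "region" (480x640 bool, what is visible of it) and "box" ([centre column, centre row, width, height] in pixels, round what is visible of it).
- imaging.mark_of(thing, camera): "uv" ([column, row] in pixels: a listed point, or the origin of a listed thing).
The state is a dict: "clock": time; "qpos": joint angles; "qd": joint speeds; "joint_efforts": joint torques, N m; "position": TCP position; "tool_rot": TCP orientation; "force": force on the tool from outside, world axes, zero at the start; "moment": the same for the moment, N m; "grip_width": finger opening in m.
Only numpy, scipy, OpenCV 4.12 (cv2) and the standard library are available. Lean on these libraries where they do the work, as an engineer would, in place of code of your own. Each camera call takes 0.05 s, during which the arm holds its last target.

TASK

The blue power module at the front of the network chassis is not fully in: with the flap still shut, push it gently home until you feel it stop against its seat, flush with the module beside it. Then lift the white service flap on top by its orange handle and hold it open at 50 degrees (within 5 degrees) so the connectors inside can be inspected: the job finishes while you are still holding it there, steady, as it falls shut if let go. Leave everything else on the bench where it is.

Things in the scene. Friction and masses are not known exactly. Their poses are not given: they have to be found in the camera images.
- chassis: the grey network chassis on the blue mat, fixed: 260 deep (its x) x 220 wide (its y) x 88 tall. Origin at the centre of its underside, on the bench; its x axis points from its front (module side, towards the robot) to its back, z up. Turned by up to 0.45 rad.
- module (a joint): the blue power module in the front of the chassis, on the chassis' -y side: how far it has slid in along the chassis' +x, in m. 0 = 40 mm short of home, 0.040 = home against its seat (a hard stop; its face is then flush with the neighbour's). It starts 12 to 30 mm short. It slides stiffly with about 4 N and stays where it is left; at the seat it goes no further.
- module_face (a point): centre of the power module's flat vertical front face (90 wide along the chassis' y, 68 tall, centre 44 above the bench), which looks to the chassis' -x and is pushed to +x. Moves with the module. When home it stands 20 mm in front of the chassis' front panel, so nothing is above it.
- neighbour_face (a point): centre of the front face of the bare-metal module of equal size beside it (chassis' +y side), fixed and already home: 100 mm from module_face across the chassis
- flap (a joint): opening angle in rad of the white service flap on top of the chassis: 0 = shut (level), opens up to 1.75; 50 degrees is 0.873. It weighs 0.29 to 0.47 kg and falls shut when let go.
- flap_handle (a point): centre of the flap's orange handle: a round bar 12 thick and 110 long, along the chassis' y, standing on two end posts with its axis 42 above the flap's underside (32 mm free under the bar). 130 above the bench when shut. It moves with the flap; being round it can turn between vertical fingers.
- flap_hinge (a point): middle of the flap's hinge line, along the chassis' y, 88 above the bench near the back of the chassis. With the flap shut the handle's bar lies 150 nearer the front and 42 higher; with the flap open by a, the bar is 150 cos a - 42 sin a in front of the hinge and 150 sin a + 42 cos a above it (mm). The flap is 168 long, 212 wide and 4 thick.
- driver: bystander: red-handled screwdriver lying beside the chassis. Leave it alone.
- spare_fan: bystander: spare steel fan unit, 120 x 80 x 42, beside the chassis; origin at its underside. Leave it alone.
- tester: bystander: yellow hand-held tester, 150 x 70 x 30; origin at its underside. Leave it alone.
- screw_tray: bystander: blue two-part screw tray, 120 x 90 x 30; origin at its underside. Leave it alone.
- cleaner: bystander: white bottle with a blue cap, 140 tall; origin at its underside. Leave it alone.
- mug: bystander: blue mug, 95 tall; origin at its underside. Leave it alone.

How it is judged:
By the outcome, as a careful person would: the job done as asked, in the order asked, and still so for the second after the job is handed in, while the arm keeps its last pose, push and grip.
It also fails if it takes over 51 s, if anything falls off the work surface, if the arm or the gripper's body presses on something with over 40 N, if the wrist force passes 120 N, or if a joint passes its speed limit or range.

## Working session

There is one attempt and no reset: what is moved stays moved. The work goes in short steps, Python scripts to look and compute and a shell command to move; the robot and the scene stay as the last step left them, time stands still between calls to the robot, and variables do not carry over. Pictures are saved under pics/ and viewed, and the job is handed in when it is done.

```bash
mkdir -p pics; ls
cat > h.py <<'E'
import numpy as np,cv2
from workcell import status,imaging,bot
def p3(f,uv,z=None,h=None):
    # z: depth ; h: intersect world height
    T=np.linalg.inv(f["camera_from_world"])
    d=np.array([(uv[0]-f["cx"])/f["fx"],(uv[1]-f["cy"])/f["fy"],1.])
    o=T[:3,3]; r=T[:3,:3]@d
    if h is not None: z=(h-o[2])/r[2]
    return o+r*z
def proj(f,P):
    c=f["camera_from_world"]@np.append(P,1); return [f["fx"]*c[0]/c[2]+f["cx"],f["fy"]*c[1]/c[2]+f["cy"]]
def save(f,n): cv2.imwrite(f"pics/{n}.png",cv2.cvtColor(f["color"],cv2.COLOR_RGB2BGR))
E
python3 - <<'E'
from h import *
np.set_printoptions(precision=4,suppress=True)
s=status.observe(); print(s)
for n in("scene","top"):
    f=imaging.grab_frame(n); save(f,n+"0")
    print(n,f["fx"],f["camera_from_world"])
    for t in("module_face","neighbour_face","flap_handle","flap_hinge","chassis"):
        for m in imaging.mark_of(t,n)[:2]:
            u,v=m["uv"]; z=f["range_z"][int(v),int(u)]
            h={"module_face":.044,"neighbour_face":.044,"flap_handle":.130,"flap_hinge":.088,"chassis":0}[t]
            print(t,m["conf"],m["uv"],p3(f,(u,v),z=z),p3(f,(u,v),h=h))
E
```

```text
pics
{'clock': 0.0, 'qpos': array([ 1.1418,  0.522 , -0.0363,  1.6   ,  0.0212,  1.0211, -0.1128]), 'qd': array([ 0.0002,  0.0014, -0.0009, -0.0004,  0.0001,  0.0002,  0.0015]), 'joint_efforts': array([  0.001 , -92.7097,   1.9805, -36.9935,   0.018 ,   0.008 ,
        -0.0001]), 'position': array([ 0.2193, -0.5849,  0.2497]), 'tool_rot': array([-3.1404,  0.0001,  0.3587]), 'force': array([ 0.5563, -0.1349, -0.2718]), 'moment': array([ 0.0031, -0.0807,  0.0108]), 'grip_width': 0.08538090667228523}
scene 546.9382996371904 [[-0.8084  0.5882  0.0213  0.4759]
 [ 0.3209  0.4708 -0.8219 -0.123 ]
 [-0.4934 -0.6576 -0.5693  1.7607]
 [ 0.      0.      0.      1.    ]]
module_face 0.55 [374.8, 250.0] [0.4817 0.1162 0.0796] [0.4461 0.0803 0.044 ]
neighbour_face 0.68 [381.2, 269.0] [0.5285 0.1921 0.0867] [0.4879 0.1525 0.044 ]
flap_handle 0.88 [336.3, 241.5] [0.5954 0.0972 0.1395] [0.5866 0.0866 0.13  ]
flap_handle 0.24 [276.2, 268.4] [ 0.6836 -0.0381  0.0102] [0.7664 0.0943 0.13  ]
flap_hinge 0.57 [274.8, 269.6] [0.741  0.0473 0.0856] [0.7427 0.05   0.088 ]
chassis 0.7 [319.0, 285.4] [0.6924 0.1601 0.09  ] [0.6249 0.0729 0.    ]
top 443.529726268772 [[ 0.0012 -1.      0.0068  0.006 ]
 [-0.9915 -0.002  -0.1297  0.6048]
 [ 0.1297 -0.0066 -0.9915  1.381 ]
 [ 0.      0.      0.      1.    ]]
module_face 0.64 [300.4, 291.3] [0.4372 0.0614 0.0002] [0.4367 0.06   0.044 ]
neighbour_face 0.6 [270.7, 273.4] [0.4912 0.1511 0.0741] [0.4927 0.1541 0.044 ]
flap_handle 0.78 [289.1, 237.1] [0.5968 0.0921 0.1311] [0.597  0.0922 0.13  ]
flap_hinge 0.92 [304.6, 194.5] [0.7361 0.0472 0.0929] [0.7373 0.0473 0.088 ]
flap_hinge 0.61 [295.8, 228.8] [0.6283 0.074  0.0897] [0.6286 0.0741 0.088 ]
chassis 0.98 [293.9, 231.3] [0.6207 0.0799 0.0883] [0.6337 0.084  0.    ]
chassis 0.35 [237.1, 216.4] [0.6829 0.2721 0.0013] [0.6831 0.2723 0.    ]
```

View pics/scene0.png

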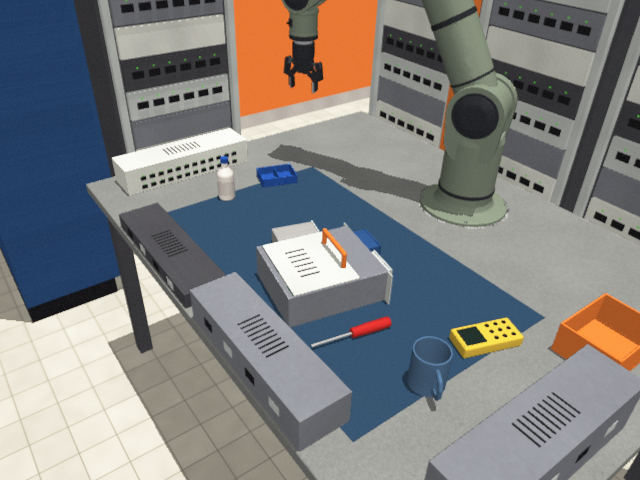

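View pics/top0.png

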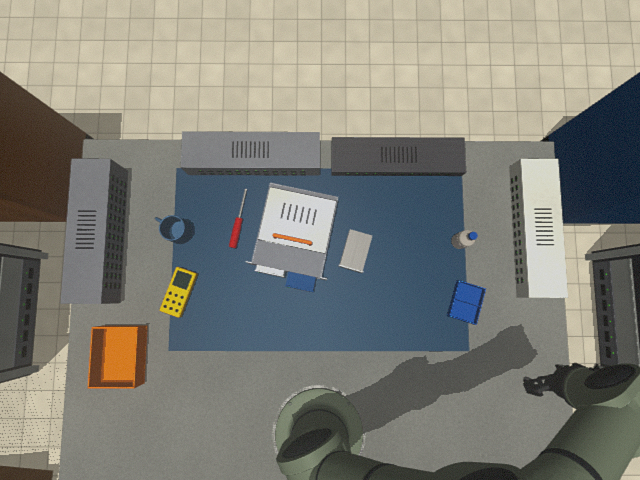

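The pictures show the chassis at about (295,232) in the top view, turned about -0.3 rad. The orange bar is at (292,239), the blue module sticks out at (300,283) and the neighbour is at (268,270). Next I'll refine these positions with depth.

```bash
cat > meas.py <<'E'
from h import *
np.set_printoptions(precision=4,suppress=True)
def cloud(f):
    v,u=np.mgrid[0:480,0:640]; z=f["range_z"]
    T=np.linalg.inv(f["camera_from_world"])
    c=np.stack([(u-f["cx"])/f["fx"]*z,(v-f["cy"])/f["fy"]*z,z],-1)
    P=c@T[:3,:3].T+T[:3,3]; P[z<=0]=np.nan
    return P
if __name__=="__main__":
  for n in("scene","top"):
    f=imaging.grab_frame(n); P=cloud(f); c=f["color"].astype(int)
    near=(P[...,0]>.35)&(P[...,0]<.85)&(P[...,1]>-.15)&(P[...,1]<.3)
    o=near&(c[...,0]>180)&(c[...,2]<90)&(P[...,2]>.11)
    q=P[o]; r=cv2.minAreaRect(q[:,:2].astype(np.float32)*1000); print(n,"bar",len(q),q.mean(0),np.median(q,0),r)
    w,V=np.linalg.eigh(np.cov(q[:,:2].T)); d=V[:,1]; print("bar dir -> yaw",np.arctan2(d[1],d[0])-np.pi/2, q.min(0),q.max(0))
    t=near&(P[...,2]>.08)&(P[...,2]<.1)&(P[...,0]>.47); r=cv2.minAreaRect(P[t][:,:2].astype(np.float32)*1000); print("top",t.sum(),r)
    b=near&(c[...,2]>c[...,0]+60)&(P[...,2]>.02)
    q=P[b]; print("blue",b.sum(),np.median(q,0), q.min(0),q.max(0)); 
    q=q[(q[:,2]>.066)&(q[:,2]<.09)]; print(len(q)); 
    if len(q)>5: print(cv2.minAreaRect(q[:,:2].astype(np.float32)*1000), cv2.boxPoints(cv2.minAreaRect(q[:,:2].astype(np.float32)*1000)))
    x0,y0=250,200
    crop=cv2.resize(f["color"][y0-10:y0+110,x0:x0+160],None,fx=5,fy=5,interpolation=cv2.INTER_NEAREST)
    import time
    cv2.imwrite(f"pics/crop_{n}_{status.observe()['clock']:.2f}.png",crop[...,::-1])
E
python3 meas.py; ls pics
```

```text
scene bar 178 [0.5969 0.093  0.1315] [0.5982 0.0968 0.1343] ((593.7739868164062, 86.94698333740234), (120.4762191772461, 11.427719116210938), 77.9318618774414)
bar dir -> yaw -0.20159560988477776 [0.5794 0.0276 0.1105] [0.6112 0.1453 0.1405]
top 6815 ((661.2628173828125, 120.17366027832031), (360.257080078125, 377.3387145996094), 89.88907623291016)
blue 310 [0.4609 0.0677 0.0768] [0.4327 0.0128 0.0538] [0.4897 0.1082 0.084 ]
297
((462.1872863769531, 59.9431266784668), (91.68844604492188, 40.357662200927734), 76.99117279052734) [[432.2068  19.8178]
 [471.5287  10.7332]
 [492.1678 100.0685]
 [452.8459 109.1531]]
top bar 123 [0.5925 0.0834 0.1337] [0.5931 0.0833 0.1336] ((592.7138061523438, 83.31854248046875), (115.96623992919922, 9.603950500488281), 78.19779205322266)
bar dir -> yaw -0.20489192387739408 [0.5787 0.0264 0.1261] [0.6061 0.1404 0.1419]
top 6450 ((660.1475219726562, 122.62184143066406), (379.3976745605469, 354.1653137207031), 0.06622791290283203)
blue 407 [0.4678 0.0604 0.0747] [0.4373 0.0173 0.067 ] [0.4958 0.1061 0.087 ]
407
((467.3888244628906, 60.276817321777344), (85.1979751586914, 45.945308685302734), 78.8208236694336) [[436.593   22.94  ]
 [481.6666  14.0322]
 [498.1846  97.6136]
 [453.1111 106.5214]]
crop_scene_0.65.png
crop_top_0.70.png
scene0.png
top0.png
```

Run:
```python
from h import *
yaw=-.205; ex=np.array([np.cos(yaw),np.sin(yaw),0]); ey=np.array([-ex[1],ex[0],0]); 
bar=np.array([.593,.085,.13]); 
f=imaging.grab_frame("top")
img=cv2.resize(f["color"],None,fx=4,fy=4,interpolation=cv2.INTER_NEAREST)[...,::-1].copy()
def L(a,b,c): 
    a,b=[tuple(int(4*t+2) for t in proj(f,p)) for p in(a,b)]; cv2.line(img,a,b,c,1)
L(bar-ey*.055,bar+ey*.055,(255,255,0))
h=bar+ex*.15; h[2]=.088; L(h-ey*.106,h+ey*.106,(0,0,255))
a=h-ex*.168; L(a-ey*.106,a+ey*.106,(0,0,255));L(a-ey*.106,h-ey*.106,(0,0,255));L(a+ey*.106,h+ey*.106,(0,0,255))
m=np.array([.4435,.0645,.078]); L(m-ey*.045,m+ey*.045,(0,255,0))
n=m+ey*.1+ex*.03; L(n-ey*.045,n+ey*.045,(0,255,255))
cv2.imwrite("pics/ov.png",img[4*175:4*300,4*230:4*370])
```

```text
(no output)
```

View pics/ov.png

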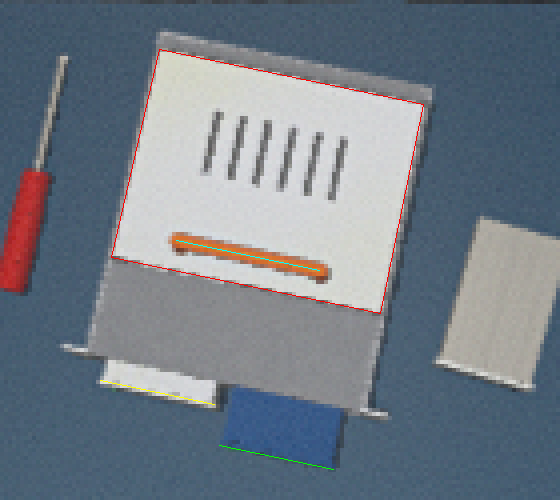

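```bash
python3 -m handwheel '[{"offset":[0,0,0],"rot":[0,0,8.08],"claw":-1},{"offset":[0,0,0],"rot":[0,0,8.08],"claw":-1},{"offset":[0,0,0],"rot":[0,0,8.08],"claw":-1},{"offset":[0,0,0],"rot":[0,0,8.08],"claw":-1},{"offset":[17,-42,0],"rot":[0,0,0],"claw":-1},{"offset":[17,-42,0],"rot":[0,0,0],"claw":-1},{"offset":[17,-42,0],"rot":[0,0,0],"claw":-1},{"offset":[17,-42,0],"rot":[0,0,0],"claw":-1},{"offset":[17,-42,0],"rot":[0,0,0],"claw":-1},{"offset":[17,-42,0],"rot":[0,0,0],"claw":-1},{"offset":[17,-42,0],"rot":[0,0,0],"claw":-1},{"offset":[17,-42,0],"rot":[0,0,0],"claw":-1}]' 40
```

```text
clock: 1.95
position: [0.4219, -0.2824, 0.2506]
tool_rot: [3.141, -0.001, -0.205]
force: [1.6, -0.7, -0.5]
grip_width: -0.0
```

```bash
python3 -m handwheel '[{"offset":[-11,-42,0],"rot":[0,0,0],"claw":-1},{"offset":[-11,-42,0],"rot":[0,0,0],"claw":-1},{"offset":[-11,-42,0],"rot":[0,0,0],"claw":-1},{"offset":[-11,-42,0],"rot":[0,0,0],"claw":-1},{"offset":[-11,-42,0],"rot":[0,0,0],"claw":-1},{"offset":[-11,-42,0],"rot":[0,0,0],"claw":-1},{"offset":[-11,-42,0],"rot":[0,0,0],"claw":-1},{"offset":[-11,-42,0],"rot":[0,0,0],"claw":-1},{"offset":[0,0,0],"rot":[0,0,0],"claw":-1},{"offset":[0,0,0],"rot":[0,0,0],"claw":-1}]'; python3 -c "
from workcell import status;print(status.observe())"
```

```text
clock: 2.95
position: [0.4034, 0.0635, 0.2504]
tool_rot: [-3.141, -0.0, -0.203]
force: [0.9, -0.3, -0.2]
grip_width: -0.0
{'clock': 2.95, 'qpos': array([-0.10977946,  0.18217962, -0.21734511,  2.12340553,  0.0524987 ,
        0.84064414, -2.13269146]), 'qd': array([ 0.03430231, -0.0011366 ,  0.023907  ,  0.00308325,  0.00065723,
        0.00096024,  0.01319711]), 'joint_efforts': array([ -3.05925317, -52.61172295,  -2.4642735 , -32.77943373,
        -0.14777593,  -0.08177063,  -0.49258148]), 'position': array([0.40342345, 0.06354837, 0.25039737]), 'tool_rot': array([-3.14149576e+00, -2.25275893e-04, -2.03233769e-01]), 'force': array([ 0.87242087, -0.34891768, -0.1546464 ]), 'moment': array([-0.06639721, -0.04841174,  0.00578759]), 'grip_width': -3.4886657712656423e-05}
```

```bash
python3 -m handwheel '[{"offset":[4,-5,30],"rot":[0,0,0],"claw":-1},{"offset":[3,-4,35],"rot":[0,0,0],"claw":-1},{"offset":[0,0,35],"rot":[0,0,0],"claw":-1},{"offset":[0,0,35],"rot":[0,0,0],"claw":-1},{"offset":[0,0,30],"rot":[0,0,0],"claw":-1},{"offset":[0,0,20],"rot":[0,0,0],"claw":-1},{"offset":[0,0,10],"rot":[0,0,0],"claw":-1},{"offset":[0,0,0],"rot":[0,0,0],"claw":-1},{"offset":[0,0,0],"rot":[0,0,0],"claw":-1},{"offset":[0,0,0],"rot":[0,0,0],"claw":-1}]'
python3 - <<'E'
from h import *
f=imaging.grab_frame("scene"); cv2.imwrite("pics/s1.png",cv2.resize(f["color"][200:320,240:420],None,fx=4,fy=4)[...,::-1])
E
```

```text
clock: 3.95
position: [0.4128, 0.0702, 0.0563]
tool_rot: [-3.141, -0.002, -0.206]
force: [-0.2, 0.4, -0.4]
grip_width: 0.0002
```

View pics/s1.png

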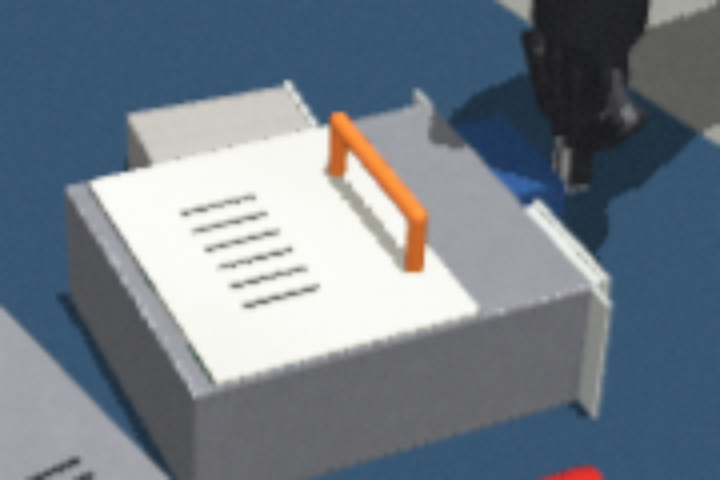

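The shut fingers stand just in front of the blue face, at about (575,165) in the crop. I'll push slowly along tool +x.

```bash
python3 -m handwheel '[{"offset":[4,0,0],"rot":[0,0,0],"claw":-1},{"offset":[4,0,0],"rot":[0,0,0],"claw":-1},{"offset":[4,0,0],"rot":[0,0,0],"claw":-1},{"offset":[3,0,0],"rot":[0,0,0],"claw":-1},{"offset":[2,0,0],"rot":[0,0,0],"claw":-1},{"offset":[2,0,0],"rot":[0,0,0],"claw":-1},{"offset":[2,0,0],"rot":[0,0,0],"claw":-1},{"offset":[2,0,0],"rot":[0,0,0],"claw":-1}]';  python3 -m handwheel '[{"offset":[2,0,0],"rot":[0,0,0],"claw":-1},{"offset":[2,0,0],"rot":[0,0,0],"claw":-1},{"offset":[2,0,0],"rot":[0,0,0],"claw":-1}]'; python3 -m handwheel '[{"offset":[2,0,0],"rot":[0,0,0],"claw":-1},{"offset":[2,0,0],"rot":[0,0,0],"claw":-1},{"offset":[2,0,0],"rot":[0,0,0],"claw":-1}]'
```

```text
clock: 4.8
position: [0.4343, 0.0656, 0.0552]
tool_rot: [3.141, 0.001, -0.205]
force: [-4.3, 0.6, 3.5]
grip_width: 0.0001
clock: 5.1
position: [0.4404, 0.0643, 0.0553]
tool_rot: [3.141, 0.0, -0.205]
force: [-4.4, -0.0, 2.8]
grip_width: 0.0001
clock: 5.4
position: [0.4465, 0.0631, 0.0553]
tool_rot: [3.142, 0.0, -0.205]
force: [-4.8, 0.5, 0.1]
grip_width: 0.0002
```

```bash
python3 -m handwheel '[{"offset":[2,0,0],"rot":[0,0,0],"claw":-1},{"offset":[2,0,0],"rot":[0,0,0],"claw":-1},{"offset":[2,0,0],"rot":[0,0,0],"claw":-1},{"offset":[2,0,0],"rot":[0,0,0],"claw":-1}]';  python3 -m handwheel '[{"offset":[1,0,0],"rot":[0,0,0],"claw":-1},{"offset":[1,0,0],"rot":[0,0,0],"claw":-1}]'; python3 -m handwheel '[{"offset":[1,0,0],"rot":[0,0,0],"claw":-1},{"offset":[1,0,0],"rot":[0,0,0],"claw":-1}]'
```

```text
clock: 5.8
position: [0.4543, 0.0614, 0.0553]
tool_rot: [3.142, 0.0, -0.205]
force: [-5.0, -0.0, 0.7]
grip_width: 0.0003
clock: 6.0
position: [0.4562, 0.061, 0.0553]
tool_rot: [3.142, 0.0, -0.205]
force: [-4.4, -0.1, 1.2]
grip_width: -0.0001
clock: 6.2
position: [0.4582, 0.0606, 0.0553]
tool_rot: [3.142, 0.0, -0.205]
force: [-5.4, -0.9, 0.6]
grip_width: 0.0005
```

```bash
python3 -m handwheel '[{"offset":[1,0,0],"rot":[0,0,0],"claw":-1},{"offset":[1,0,0],"rot":[0,0,0],"claw":-1}]';  python3 -m handwheel '[{"offset":[1,0,0],"rot":[0,0,0],"claw":-1}]'; python3 -m handwheel '[{"offset":[1,0,0],"rot":[0,0,0],"claw":-1}]'
```

```text
clock: 6.4
position: [0.4594, 0.0603, 0.0552]
tool_rot: [3.141, 0.001, -0.205]
force: [-14.0, 2.4, 9.4]
grip_width: -0.0001
clock: 6.5
position: [0.4594, 0.0603, 0.0552]
tool_rot: [3.141, 0.003, -0.205]
force: [-20.8, 4.4, 15.4]
grip_width: -0.0002
clock: 6.6
position: [0.4594, 0.0602, 0.055]
tool_rot: [3.14, 0.005, -0.204]
force: [-25.6, 6.8, 11.6]
grip_width: -0.0002
```

The tool stopped moving and the force rose from 5 to 25 N, so the module is at its seat. I'll back off, lift and check.

```bash
python3 -m handwheel '[{"offset":[-5,0,0],"rot":[0,0,0],"claw":-1},{"offset":[-15,0,0],"rot":[0,0,0],"claw":-1},{"offset":[-15,0,0],"rot":[0,0,0],"claw":-1},{"offset":[0,0,-35],"rot":[0,0,0],"claw":-1},{"offset":[0,0,-40],"rot":[0,0,0],"claw":-1},{"offset":[0,0,-40],"rot":[0,0,0],"claw":-1},{"offset":[0,0,-40],"rot":[0,0,0],"claw":-1},{"offset":[0,0,-30],"rot":[0,0,0],"claw":-1},{"offset":[0,0,0],"rot":[0,0,0],"claw":1}]'
python3 - <<'E'
from h import *
yaw=-.205; ex=np.array([np.cos(yaw),np.sin(yaw),0]); ey=np.array([-ex[1],ex[0],0]); 
f=imaging.grab_frame("scene"); a=cv2.resize(f["color"][200:320,300:420],None,fx=4,fy=4)[...,::-1].copy()
from meas import cloud
for n in("scene","top"):
  f=imaging.grab_frame(n); P=cloud(f); c=f["color"].astype(int)
  for k in (0,1):
    m=np.array([.4729,.0584,0])+ey*.1*k
    D=P-m; X=D@ex; Y=D@ey
    s=(abs(Y)<.035)&(P[...,2]>.066)&(P[...,2]<.084)&(X>-.04)&(X<.03)
    q=np.sort(X[s]); print(n,k,len(q),q[:6])
f=imaging.grab_frame("top"); b=cv2.resize(f["color"][230:310,240:340],None,fx=4,fy=4)[...,::-1]
cv2.imwrite("pics/home.png",a); cv2.imwrite("pics/homet.png",b)
print(status.observe()["position"],status.observe()["qpos"])
E
```

```text
clock: 7.5
position: [0.43, 0.0675, 0.2441]
tool_rot: [-3.139, -0.007, -0.206]
force: [-0.0, -0.3, -0.8]
grip_width: 0.0137
scene 0 71 [-0.0039 -0.0039 -0.0031 -0.0022 -0.0018 -0.0018]
scene 1 86 [-0.0046 -0.0041 -0.0039 -0.0038 -0.0034 -0.0032]
top 0 0 []
top 1 119 [-0.0022 -0.0021 -0.0019 -0.0018 -0.0015 -0.0012]
[0.4277 0.067  0.2397] [-0.0878  0.2396 -0.2401  2.0811  0.0765  0.8294 -2.1491]
```

View pics/home.png

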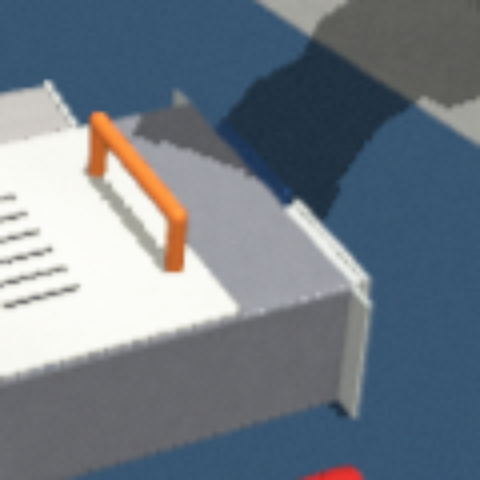

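View pics/homet.png

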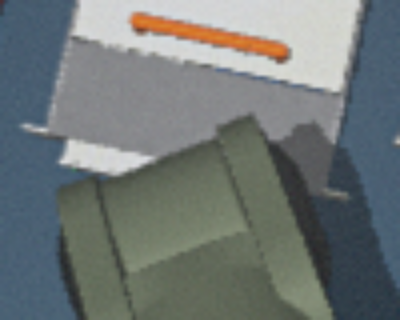

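The module face is flush with its neighbour along one line, at about (270,180) in the crop, and the flap is still shut. Next I'll turn the gripper a quarter turn and move over the bar.

```bash
python3 -m handwheel '[{"offset":[0,0,0],"rot":[0,0,-8.2],"claw":1},{"offset":[0,0,0],"rot":[0,0,-8.2],"claw":1},{"offset":[0,0,0],"rot":[0,0,-8.2],"claw":1},{"offset":[0,0,0],"rot":[0,0,-8.2],"claw":1},{"offset":[0,0,0],"rot":[0,0,-8.2],"claw":1},{"offset":[0,0,0],"rot":[0,0,-8.2],"claw":1},{"offset":[0,0,0],"rot":[0,0,-8.2],"claw":1},{"offset":[0,0,0],"rot":[0,0,-8.2],"claw":1},{"offset":[0,0,0],"rot":[0,0,-8.2],"claw":1},{"offset":[0,0,0],"rot":[0,0,-8.2],"claw":1},{"offset":[0,0,0],"rot":[0,0,-8],"claw":1}]' 40;  python3 -m handwheel '[{"offset":[10,32,0],"rot":[0,0,0],"claw":1},{"offset":[10,32,0],"rot":[0,0,0],"claw":1},{"offset":[10,32,0],"rot":[0,0,0],"claw":1},{"offset":[10,32,0],"rot":[0,0,0],"claw":1},{"offset":[11,30,0],"rot":[0,0,0],"claw":1},{"offset":[0,0,0],"rot":[0,0,0],"claw":1},{"offset":[0,0,0],"rot":[0,0,0],"claw":1}]'
```

```text
clock: 8.8
position: [0.4275, 0.0671, 0.2393]
tool_rot: [-3.14, 0.0, 1.372]
force: [0.0, 0.4, -0.3]
grip_width: 0.0857
clock: 9.5
position: [0.5925, 0.085, 0.2386]
tool_rot: [-3.139, 0.0, 1.366]
force: [-0.2, 0.8, 0.1]
grip_width: 0.0853
```

```bash
python3 -m handwheel '[{"offset":[0,0,25],"rot":[0,0,0],"claw":1},{"offset":[0,0,25],"rot":[0,0,0],"claw":1},{"offset":[0,0,20],"rot":[0,0,0],"claw":1},{"offset":[0,0,15],"rot":[0,0,0],"claw":1},{"offset":[0,0,10],"rot":[0,0,0],"claw":1},{"offset":[0,0,8],"rot":[0,0,0],"claw":1},{"offset":[0,0,0],"rot":[0,0,0],"claw":1},{"offset":[0,0,0],"rot":[0,0,0],"claw":1}]'
python3 - <<'E'
from h import *
f=imaging.grab_frame("scene"); a=cv2.resize(f["color"][180:300,260:420],None,fx=4,fy=4)[...,::-1].copy()
cv2.imwrite("pics/grip0.png",a)
E
```

```text
clock: 10.3
position: [0.5931, 0.0848, 0.1378]
tool_rot: [3.141, -0.0, 1.365]
force: [0.3, 0.8, -0.7]
grip_width: 0.0854
```

View pics/grip0.png

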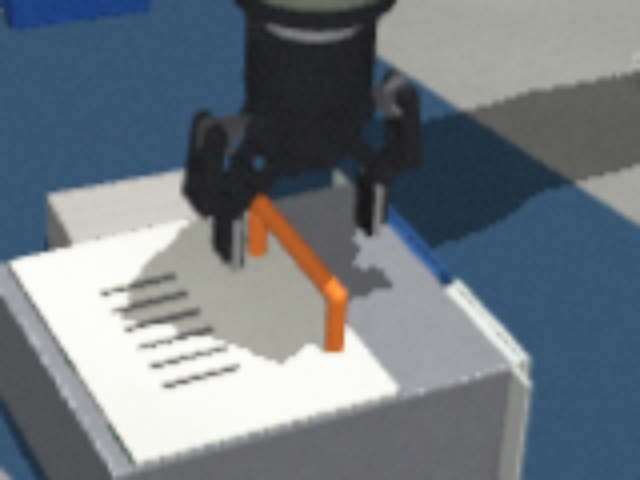

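The fingers straddle the bar, at (235,240) and (372,210) around a bar centre near (300,245). Closing.

```bash
python3 -m handwheel '[{"offset":[0,0,4],"rot":[0,0,0],"claw":1},{"offset":[0,0,0],"rot":[0,0,0],"claw":-1},{"offset":[0,0,0],"rot":[0,0,0],"claw":-1},{"offset":[0,0,0],"rot":[0,0,0],"claw":-1},{"offset":[0,0,0],"rot":[0,0,0],"claw":-1},{"offset":[0,0,0],"rot":[0,0,0],"claw":-1},{"offset":[0,0,0],"rot":[0,0,0],"claw":-1},{"offset":[0,0,0],"rot":[0,0,0],"claw":-1},{"offset":[0,0,0],"rot":[0,0,0],"claw":-1},{"offset":[0,0,0],"rot":[0,0,0],"claw":-1}]' 40
python3 - <<'E'
import numpy as np
a0=np.arctan2(42,150);r=np.hypot(150,42)
p=None
for k in range(0,55,2):
    a=np.radians(k); q=np.array([-(150*np.cos(a)-42*np.sin(a)),150*np.sin(a)+42*np.cos(a)])
    if p is not None: print(k,(q-p).round(2))
    p=q
E
```

```text
clock: 11.35
position: [0.5941, 0.0845, 0.1336]
tool_rot: [3.139, -0.001, 1.365]
force: [6.9, -1.0, -4.0]
grip_width: 0.0103
2 [1.56 5.21]
4 [1.74 5.15]
6 [1.92 5.09]
8 [2.09 5.02]
10 [2.27 4.94]
12 [2.44 4.86]
14 [2.61 4.77]
16 [2.77 4.68]
18 [2.93 4.58]
20 [3.09 4.47]
22 [3.24 4.36]
24 [3.4  4.25]
26 [3.54 4.13]
28 [3.68 4.  ]
30 [3.82 3.87]
32 [3.95 3.73]
34 [4.08 3.59]
36 [4.2  3.45]
38 [4.32 3.3 ]
40 [4.43 3.15]
42 [4.54 2.99]
44 [4.64 2.83]
46 [4.74 2.67]
48 [4.83 2.5 ]
50 [4.91 2.33]
52 [4.99 2.16]
54 [5.06 1.98]
```

```bash
python3 -m handwheel '[{"offset":[0,1.6,-5.2],"rot":[0,0,0],"claw":-1},{"offset":[0,1.7,-5.2],"rot":[0,0,0],"claw":-1},{"offset":[0,1.9,-5.1],"rot":[0,0,0],"claw":-1},{"offset":[0,2.1,-5.0],"rot":[0,0,0],"claw":-1},{"offset":[0,2.3,-4.9],"rot":[0,0,0],"claw":-1}]'; python3 -m handwheel '[{"offset":[0,2.4,-4.9],"rot":[0,0,0],"claw":-1},{"offset":[0,2.6,-4.8],"rot":[0,0,0],"claw":-1},{"offset":[0,2.8,-4.7],"rot":[0,0,0],"claw":-1},{"offset":[0,2.9,-4.6],"rot":[0,0,0],"claw":-1},{"offset":[0,3.1,-4.5],"rot":[0,0,0],"claw":-1}]'
python3 - <<'E'
from h import *
f=imaging.grab_frame("scene"); a=cv2.resize(f["color"][160:300,260:420],None,fx=4,fy=4)[...,::-1].copy()
cv2.imwrite("pics/lift1.png",a); print(status.observe())
E
```

```text
clock: 11.85
position: [0.603, 0.0826, 0.1587]
tool_rot: [3.141, -0.0, 1.365]
force: [7.6, 0.1, -8.3]
grip_width: 0.0104
clock: 12.35
position: [0.6158, 0.0799, 0.1823]
tool_rot: [-3.141, 0.0, 1.365]
force: [-0.5, 0.6, -4.1]
grip_width: 0.0105
{'clock': 12.4, 'qpos': array([ 0.06761872,  0.62059496, -0.43567399,  1.65602581,  0.31023463,
        0.93401611, -0.68826356]), 'qd': array([-0.00208365, -0.00279062,  0.00056074,  0.0169122 ,  0.00412485,
       -0.01980465, -0.00972514]), 'joint_efforts': array([ -0.96521582, -95.04693031,  -8.12006682, -31.69310689,
         0.21299616,  -0.85521916,  -0.15784155]), 'position': array([0.61628649, 0.0798485 , 0.18304826]), 'tool_rot': array([ 3.14148624e+00, -1.39992531e-05,  1.36526720e+00]), 'force': array([-0.48090296, -0.48240349, -3.43033155]), 'moment': array([ 0.05053492,  0.28648511, -0.02698069]), 'grip_width': 0.009921805977023492}
```

View pics/lift1.png

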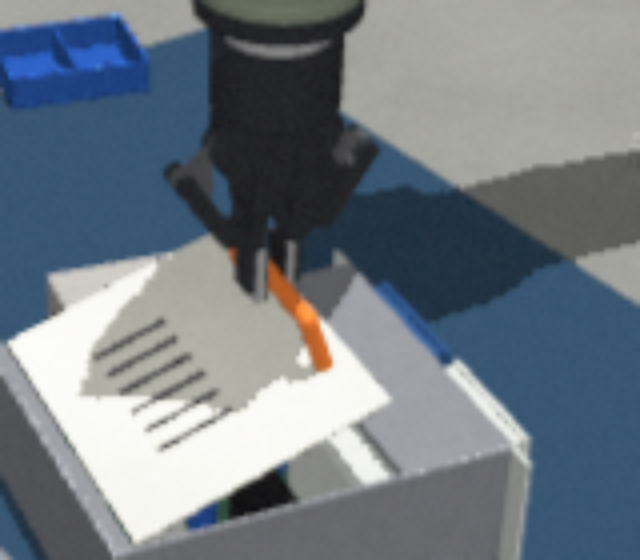

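The flap is lifting with the bar held between the fingers, at (265,265), and forces are low. Continuing along the arc.

```bash
python3 -m handwheel '[{"offset":[0,3.2,-4.4],"rot":[0,0,0],"claw":-1},{"offset":[0,3.4,-4.3],"rot":[0,0,0],"claw":-1},{"offset":[0,3.5,-4.1],"rot":[0,0,0],"claw":-1},{"offset":[0,3.7,-4.0],"rot":[0,0,0],"claw":-1},{"offset":[0,3.8,-3.9],"rot":[0,0,0],"claw":-1},{"offset":[0,4.0,-3.7],"rot":[0,0,0],"claw":-1},{"offset":[0,4.1,-3.6],"rot":[0,0,0],"claw":-1}]'; python3 -m handwheel '[{"offset":[0,4.2,-3.5],"rot":[0,0,0],"claw":-1},{"offset":[0,4.3,-3.3],"rot":[0,0,0],"claw":-1},{"offset":[0,4.4,-3.2],"rot":[0,0,0],"claw":-1},{"offset":[0,4.5,-3.0],"rot":[0,0,0],"claw":-1},{"offset":[0,4.6,-2.8],"rot":[0,0,0],"claw":-1}]';python3 -m handwheel '[{"offset":[0,4.7,-2.7],"rot":[0,0,0],"claw":-1},{"offset":[0,4.8,-2.5],"rot":[0,0,0],"claw":-1},{"offset":[0,4.9,-2.3],"rot":[0,0,0],"claw":-1},{"offset":[0,0,0],"rot":[0,0,0],"claw":-1},{"offset":[0,0,0],"rot":[0,0,0],"claw":-1},{"offset":[0,0,0],"rot":[0,0,0],"claw":-1}]'
cat > ang.py <<'E'
from h import *
from meas import cloud
yaw=-.205; ex=np.array([np.cos(yaw),np.sin(yaw),0]); ey=np.array([-ex[1],ex[0],0])
h=np.array([.593,.085,0])+ex*.15
s=status.observe(); p=s["position"]; dx=-(p-h)@ex*1000; dz=(p[2]-.088)*1000
print("clock",s["clock"],"TCP angle",np.degrees(np.arctan2(dz,dx)-np.arctan2(42,150)),"r",np.hypot(dx,dz),"F",s["force"],s["qd"])
for n in("scene","top"):
    f=imaging.grab_frame(n); P=cloud(f); c=f["color"].astype(int)
    R=[]
    D=P-h; X=-(D@ex); Y=D@ey; Z=P[...,2]-.088
    m=(abs(Y)<.10)&(X>.005)&(X<.2)&(Z>.01)&(Z<.16)&(c.max(-1)-c.min(-1)<40)&(c.min(-1)>120)
    x,z=X[m],Z[m]
    # robust line fit
    if m.sum()>50:
        vx,vy,a,b=cv2.fitLine(np.stack([x,z],1).astype(np.float32),cv2.DIST_HUBER,0,.003,.003).ravel()
        print(n,m.sum(),"flap angle",np.degrees(np.arctan2(vy,vx)),"resid",np.median(abs((x-a)*vy-(z-b)*vx)))
    cv2.imwrite(f"pics/hold_{n}_{s['clock']:.1f}.png",cv2.resize(f["color"][150:300,230:430],None,fx=4,fy=4)[...,::-1])
E
python3 ang.py; ls pics
```

```text
clock: 13.1
position: [0.6398, 0.0749, 0.2109]
tool_rot: [-3.139, 0.001, 1.366]
force: [-15.2, 0.0, 9.3]
grip_width: 0.0102
clock: 13.6
position: [0.6617, 0.0704, 0.2276]
tool_rot: [-3.14, 0.001, 1.366]
force: [-16.4, -1.0, 17.6]
grip_width: 0.0104
clock: 14.2
position: [0.6765, 0.0673, 0.235]
tool_rot: [3.141, 0.0, 1.365]
force: [-9.6, -1.8, 12.9]
grip_width: 0.0103
clock 14.2 TCP angle 50.60941486622861 r 160.61840632915332 F [-9.6144 -1.7552 12.8798] [-0.0001  0.0007  0.0006  0.0011  0.0016  0.0018 -0.0002]
scene 2868 flap angle 49.649616 resid 0.0010982753585541778
top 207 flap angle 49.243607 resid 0.0010146862351549189
crop_scene_0.65.png
crop_top_0.70.png
grip0.png
hold_scene_14.2.png
hold_top_14.2.png
home.png
homet.png
lift1.png
ov.png
s1.png
scene0.png
top0.png
```

```bash
python3 -m handwheel '[{"offset":[0,-0.5,-1],"rot":[0,0,0],"claw":-1},{"offset":[0,-0.3,-0.5],"rot":[0,0,0],"claw":-1},{"offset":[0,0,0],"rot":[0,0,0],"claw":-1},{"offset":[0,0,0],"rot":[0,0,0],"claw":-1},{"offset":[0,0,0],"rot":[0,0,0],"claw":-1}]'; python3 ang.py
```

```text
clock: 14.8
position: [0.6758, 0.0674, 0.2349]
tool_rot: [-3.141, 0.0, 1.365]
force: [0.2, -0.7, -5.4]
grip_width: 0.0104
clock 14.8 TCP angle 50.365867037715375 r 160.77822387697023 F [ 0.2031 -0.7346 -5.3992] [-0.0002 -0.0014 -0.0017  0.0001  0.0007 -0.      0.0002]
scene 2861 flap angle 49.04693 resid 0.0010826261851571636
top 215 flap angle 48.6294 resid 0.000946296135272218
```

View pics/hold_scene_14.2.png

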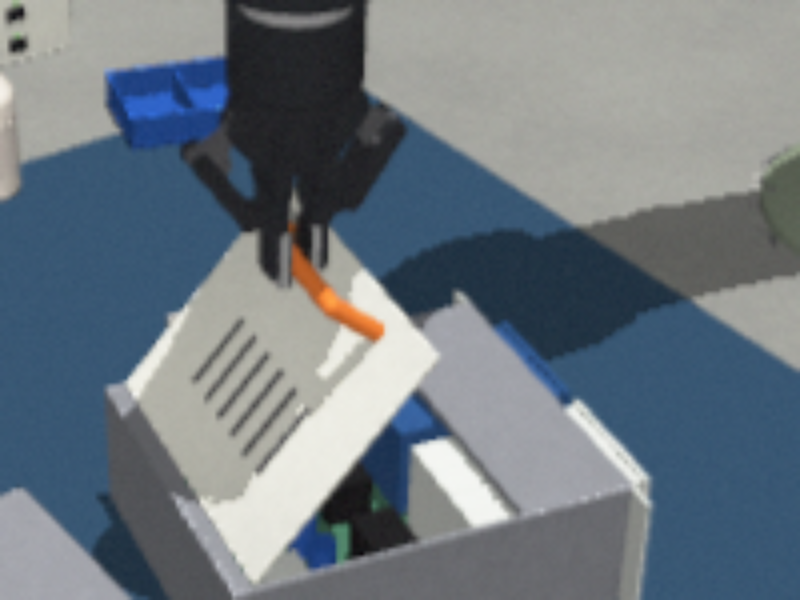

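The flap is held at about 49° and the bar is between the fingers at (290,255). I'll nudge it about 1° further, then do the final checks.

```bash
python3 -m handwheel '[{"offset":[0,1.2,-0.6],"rot":[0,0,0],"claw":-1},{"offset":[0,1.2,-0.5],"rot":[0,0,0],"claw":-1},{"offset":[0,0,0],"rot":[0,0,0],"claw":-1},{"offset":[0,0,0],"rot":[0,0,0],"claw":-1},{"offset":[0,0,0],"rot":[0,0,0],"claw":-1},{"offset":[0,0,0],"rot":[0,0,0],"claw":-1},{"offset":[0,0,0],"rot":[0,0,0],"claw":-1},{"offset":[0,0,0],"rot":[0,0,0],"claw":-1}]'; python3 ang.py
python3 - <<'E'
from h import *
f=imaging.grab_frame("top"); save(f,"topfinal"); cv2.imwrite("pics/fin.png",cv2.resize(f["color"][170:310,140:340],None,fx=4,fy=4)[...,::-1])
f=imaging.grab_frame("scene"); save(f,"scenefinal")
E
```

```text
clock: 15.7
position: [0.6781, 0.0669, 0.236]
tool_rot: [-3.141, 0.0, 1.365]
force: [0.0, -1.4, -7.8]
grip_width: 0.0105
clock 15.7 TCP angle 51.31007854125558 r 160.84850431088543 F [ 0.0482 -1.3558 -7.8456] [-0.0002  0.0008  0.0011  0.0002 -0.0008  0.0018 -0.0004]
scene 2850 flap angle 50.288857 resid 0.0010908320151417341
top 210 flap angle 49.733467 resid 0.0008861836381472523
```

View pics/fin.png

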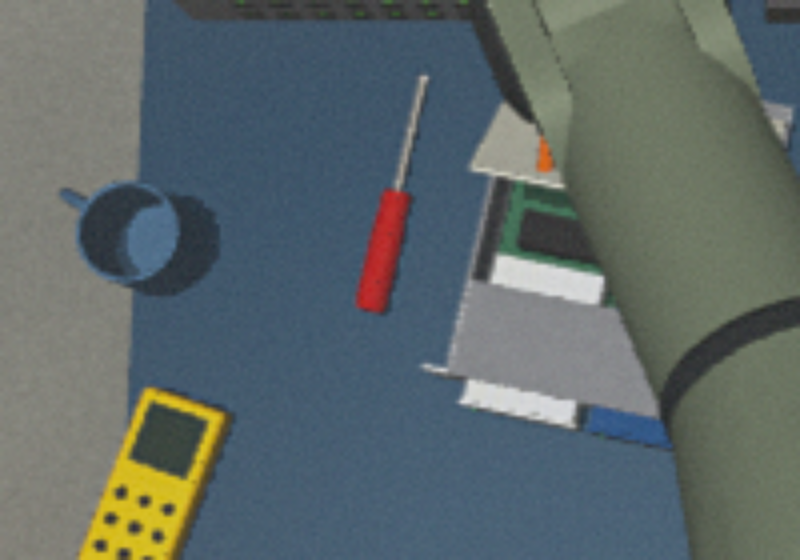

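View pics/scenefinal.png

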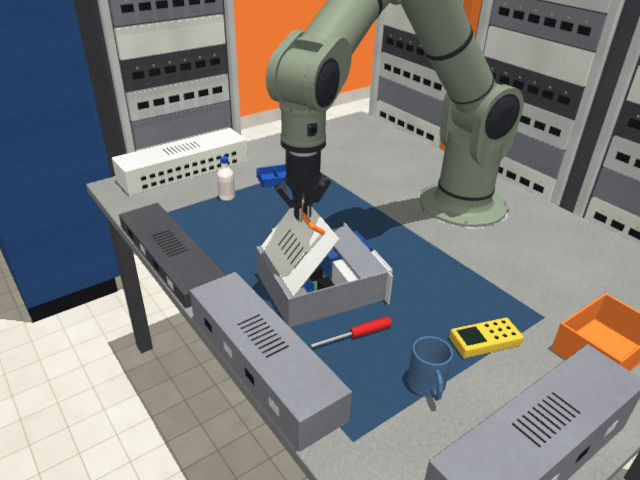

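The blue face is in line with the neighbour's at (580,425) in the top crop. The flap is held at about 50°, and the other items are where they were. Handing in.

```bash
python3 -c "
from workcell import bot;print(bot.job_done())"
```

```text
the job is handed in; nothing more can be done
None
```

I pushed the power module home with the flap still shut, then lifted the flap by its orange handle. I handed the job in at about 16 s, while still holding the flap at about 50°.

- **Module:** it slid with about 5 N and then stopped dead, with the push rising to about 25 N along x. In the last top view its face lines up with the neighbour's, and depth readings from the scene camera agree to about 1 mm. The top camera gave no depth reading there because the arm was in the way.
- **Flap:** depth fits give 50.3° (scene camera) and 49.7° (top camera). The angle worked out from the tool position was 51.3°, slightly higher but still within 5°. The arm was at rest and the force on the wrist was about 8 N.
- **Mid-lift force:** during the lift the wrist force reached about 24 N. I eased it off with a small correction before the final hold.
- **Other items:** the screwdriver, tester, mug, cleaner and screw tray show no sign of having moved in the last pictures. The fan was mostly hidden behind the arm and the flap, so I could not check it fully, but nothing came near it.

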